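# Seat a bushing with the ratchet arbor press

## Robot

A 6-joint arm with a two-finger parallel gripper is mounted at the origin on the work surface. World frame = base frame: x ahead of the robot, y to its left, z up, the work surface at z = 0. Lengths are in m, angles in rad, forces in N, time in s.
With the tool pointing down it reaches from about 0.2 to 0.875 m from the base axis. Payload 3.4 kg.
Tool frame: the origin (TCP) lies on the mounting face of the last link; the fingertips stand 199 mm ahead of it and the grasp point (between the pads) lies 180 mm ahead of it (arm.nose_length is the distance from the TCP to the fingertips, in m); z points along the fingers, y is the line along which they close (so a half turn about z gives the same grasp; the last joint's range is limited). The gripper opens to 94 mm and grips with 3 to 60 N. Pads are 16 mm wide; open, the fingers measure 119 mm over their backs; the gripper's body (75 mm by 177 mm) begins 78 mm behind the grasp point.
Start: joints at [1.186, 0.276, 1.505, -0, 1.361, -0.121], TCP at [0.15, 0.555, 0.405] pointing down, gripper open.
Joint ranges: [-2.89, 2.89], [-0.75, 2.08], [0.22, 2.7], [-1.18, 4.32], [0.11, 2.71], [-2.7, 2.7]. Speed limits (rad/s): [2.57, 2.57, 3.14, 3.14, 3.14, 3.14].

## Interface

Orientations are given as [roll, pitch, yaw] about the fixed x, y, z axes, in that order (R = Rz(yaw) Ry(pitch) Rx(roll)).
In Python, from bench import arm, capture gives the robot as it stands.
- The arm moves only by the tool jog_arm, never from a script. Its argument "steps" is a list of rows, each an object of numbers: "x", "y", "z": the shift along the tool's x, y, z each as a share of 0.05 m, from -1 to 1; "wx", "wy", "wz": the turn, a rotation vector about the tool's x, y, z each as a share of pi rad, from -1 to 1. In form: [{"x": .., "y": .., "z": .., "wx": .., "wy": .., "wz": ..}, ...]. A call has 1 to 10 rows; each row shifts and turns the commanded pose from where the row before left it, along the tool's axes as they then stand; what a row does not reach is not made up. A row lasts 1/12 s, in which the tool goes at most 41.7 mm and 7.16 degrees, less where a joint would pass 70% of its speed; a pose out of reach is approached as far as the arm can. A call with a number of a shift or a turn outside -1 to 1 is refused whole. A call with a gripper value outside its range is refused whole. "hand" is the opening, from 0 (shut) to 1 (fully open), set as the call begins (left out, the last holds). The fingers move at their own pace and stop on an object; "squeeze" is the grip in N (left out, the last holds). Time passes only in rows, so rows that do not move let the fingers close. It gives the time, the measured TCP pose, the force, the opening and the grip force at its end, in the units of the state.
- arm.read_state(): the state, without advancing time (a new reading comes with each control period).
- capture(name): name is "scene" or "top"; returns a dict with "frame" (420x560x3 uint8, red, green, blue), "mtx" (3x3 intrinsics, pixels), "dist" ([k1, k2, p1, p2, k3] as OpenCV has them; the pictures are not rectified), "view" (4x4, takes a point from world to camera coordinates). Camera axes: x right, y up, looking along -z (the intrinsics and any distortion apply to the point x, -y, -z); pixel columns grow to the right and rows downward; lengths in m; the calibration is good to about 2 mm. A picture is of the moment at which its call begins. There is no depth.
- arm.finish_job(): hands the job in; it is judged then, once.
The state is a dict: "time": time; "joint_positions": joint angles; "qvel": joint speeds; "joint_efforts": joint torques, N m; "tcp_pos": TCP position; "eef_rot": TCP orientation; "wrist_force": force on the tool from outside, world axes, zero at the start; "moment": the same for the moment, N m; "finger_gap": opening from 0.0 (shut) to 1.0 (fully open); "grasp_force": force on a finger pad.
Only numpy, scipy, OpenCV 4.12 (cv2) and the standard library are available. Lean on these libraries where they do the work, as an engineer would, in place of code of your own. Each camera call takes 0.05 s, during which the arm holds its last target. There are 200 camera calls.

## Task

A suspension link stands under the arbor press with its bushing started in the bore, and the ratchet pawl is holding the lever up. Press the pawl's thumb pad down until the pawl flips over and stays clear of the ratchet wheel, then push the lever down until the ram has driven the bushing flush into the eye. Pick nothing up, leave the link and the other things on the bench where they stand, and finish with the hand clear of the press.

Things in the scene. Friction and masses are not known exactly. Their poses are not given: they have to be found in the camera images.
- press: Half-ton arbor press, green cast C-frame bolted to the bench; base 240 x 104 mm, casting 265 mm high. Origin on the bench under the ram axis; -x points to its front (where lever and link point), +x to the column, z up; lever, ratchet wheel and pawl are on its +y cheek. The steel plate that carries the work is 70 mm above the bench.
- lever (a joint): Lever angle in rad, 0 to 1.25 (starts at 0 to 0.24); grows as the front end goes down. The bar rises to the front at 0.65 minus this value above level. Stays where left; 2 to 4 N near the knob moves it, about 10 N once the bushing goes in. With the pawl in the teeth it can rise but catches at 0.26 to 0.3 going down. Stops hard at about 1.08, bushing flush, ram foot on the eye.
- lever_push (a point): Point on the centre line of the lever's round steel bar (16 mm diameter), 165 mm from the pivot and 25 mm short of the centre of the black ball knob (32 mm diameter) at its front end: the place to push. Moves with the lever.
- lever_axis (a point): Where the lever bar's centre line crosses its pivot axis: 215 mm above the bench; the pivot axis is level, along the press's y. In the press frame at x +27 mm, y +60 mm.
- pawl (a joint): Pawl angle in rad: 0 to 0.12 = nose in the ratchet teeth, 0.34 = thrown fully clear (stop). Grows as the thumb pad is pressed down. An over-centre spring holds it either way: past 0.17 it flips and stays clear, before that it springs back.
- pawl_pad (a point): Centre of the top face of the thumb pad (26 mm along the press's x, 28 mm along y, 6 mm thick) at the pawl's rear end, 252 to 259 mm above the bench, free all round and above. Pressing it to the stop lowers it to 239 mm and carries it 3 mm to the rear: about 3 N, up to 10 N if a tooth bears on the pawl.
- bush (a joint): How far the bushing has been pressed, m: 0 = 10 mm proud of the eye, 0.010 = flush (stop). A brass sleeve, 26 mm diameter, 30 mm long, tight in the bore (80 N). Starts at 0 to 0.003.
- link: Loose black steel suspension link standing on the bolster plate: two upright eyes 32 mm high and 80 mm apart, 42 mm and 30 mm in diameter, joined by a 22 mm bar. Origin at the underside of the large eye, under the ram; its -x axis points to the small eye.
- spare_a: Loose spare brass bushing, 26 mm diameter, 30 mm high, standing on the bench in front of the press. Origin at its underside. Leave alone.
- spare_b: A second spare bushing, the same. Leave alone.
- socket: Loose black impact socket, 30 mm diameter, 45 mm high, standing beside the press on the lever's side. Origin at its underside. Leave alone.
- spray_can: Spray can, 54 mm diameter, 150 mm high, standing on the bench behind the press. Origin at its underside. Leave alone.
- spanner: Spanner, 190 mm long, lying on the bench to the left. Leave alone.
- hammer: Hammer, 280 mm long, lying on the bench to the right. Leave alone.
- die_grinder: Right-angle die grinder with a red grip, 175 mm long, lying on the bench to the right. Leave alone.
- ram_foot (a point): Centre of the underside of the ram's round foot (32 mm diameter, steel) below the square 25 mm ram, whose top stands about 310 mm above the bench. The lever's pinion drives it straight down 16 mm per rad; it meets the proud bushing at a lever angle of 0.45 to 0.64.

How it is judged:
On the way, in this order (a step that is already met when the one before it is completed fails the run):
1. the pawl is pressed over and stays clear of the ratchet teeth (value of joint pawl above 0.28 rad), for 0.3 s.
2. the lever is pushed down and the bushing driven flush into the eye (value of joint bush above 0.009 m and value of joint lever above 0.98 rad), for 0.2 s.
At the end, for the whole second after the job is handed in: The bushing is flush with the eye within 1 mm, the pawl still stands clear of the ratchet wheel, the lever is at rest and the link stands upright where it was (within 8 mm) (value of joint bush above 0.009 m and value of joint pawl above 0.28 rad and angle between link's own z axis and vertical below 0.05 rad and distance of link from where it was at the start of the episode below 0.008 m and linear speed of link below 0.01 m/s and velocity of joint lever between -0.05 and 0.05 rad/s); the robot touches nothing.
It fails at once if the lever is forced down over the teeth with the pawl still in them (value of joint pawl below 0.17 rad and value of joint lever above 0.36 rad).
It fails at once if the link is lifted, tipped or dragged from its place under the ram (8 mm) (distance of link from where it was at the start of the episode above 0.008 m or angle between link's own z axis and vertical above 0.1 rad).
It fails at once if another thing on the bench is lifted or moved by more than 15 mm (distance of any of spare_a, spare_b, socket, spray_can, spanner, hammer, die_grinder from where it was at the start of the episode above 0.015 m).
It also fails if it takes over 38 s, if anything falls off the work surface, if the arm or the gripper's body presses on something with over 40 N, if the wrist force passes 120 N, or if a joint passes its speed limit or range.

## Working session

There is one attempt and no reset: what is moved stays moved. The work goes in short steps, Python scripts to look and compute and a tool call to move; the robot and the scene stay as the last step left them, time stands still between calls to the robot, and variables do not carry over. Pictures are saved under pics/ and viewed, at most 10 in all, crops included, and the job is handed in when it is done.

Besides the shell and the picture viewer there is one more tool, called after "Call:" as name([rows], argument=value, ...), one row to a line, values as JSON. jog_arm: Moves the arm, as the interface text tells. Its arguments: {"type":"object","properties":{"steps":{"type":"array"},"hand":{"type":"number"},"squeeze":{"type":"number"}},"required":["steps"]}

```bash
mkdir -p pics
cat > h.py <<'E'
import numpy as np,cv2
from bench import arm,capture
def ray(c,px):
    p=cv2.undistortPoints(np.array([[px]],float),c["mtx"],np.array(c["dist"],float))[0,0]
    V=np.array(c["view"]);R=V[:3,:3];o=-R.T@V[:3,3]
    d=R.T@np.array([p[0],-p[1],-1]);return o,d/np.linalg.norm(d)
def onz(c,px,z):
    o,d=ray(c,px);return o+d*(z-o[2])/d[2]
def tri(c1,p1,c2,p2):
    o1,d1=ray(c1,p1);o2,d2=ray(c2,p2)
    s=np.linalg.lstsq(np.c_[d1,-d2],o2-o1,rcond=None)[0]
    a=o1+s[0]*d1;b=o2+s[1]*d2;return (a+b)/2,np.linalg.norm(a-b)
def proj(c,P):
    V=np.array(c["view"]);q=V[:3,:3]@np.array(P)+V[:3,3]
    return cv2.projectPoints(np.array([[q[0],-q[1],-q[2]]]),np.zeros(3),np.zeros(3),c["mtx"],np.array(c["dist"],float))[0].ravel()
E
cat > s.py <<'E'
from h import *
import pickle
d={}
for n in("scene","top"):
    d[n]=capture(n);im=d[n]["frame"][:,:,::-1];cv2.imwrite(f"pics/{n}0.png",cv2.resize(im,(784,588),interpolation=cv2.INTER_CUBIC))
    V=np.array(d[n]["view"]);print(n,-V[:3,:3].T@V[:3,3],-V[2,:3])
pickle.dump(d,open("d0.pkl","wb"))
print(arm.read_state())
E
python3 s.py
```

```text
scene [ 1.2343268  -0.3587625   0.74287191] [-0.73232543  0.36782353 -0.57306659]
top [ 0.48188437 -0.01701463  1.16022395] [ 0.03063166  0.00156763 -0.99952951]
{'time': 0.1, 'joint_positions': array([ 1.18603322e+00,  2.76524716e-01,  1.50594691e+00, -3.13663729e-05,
        1.36073295e+00, -1.20981733e-01]), 'qvel': array([-0.00146866, -0.00235881, -0.00193713,  0.00146863, -0.00106134,
       -0.00076761]), 'joint_efforts': array([ 1.72953380e-03, -4.05454516e+01, -2.37778580e+01,  7.05907540e-02,
        2.99814146e-02, -2.53424366e-05]), 'tcp_pos': array([0.14985576, 0.55494693, 0.40391878]), 'eef_rot': array([-3.13998881e+00, -1.64095630e-04,  2.87781771e+00]), 'wrist_force': array([-0.04987202, -0.28384684,  0.08379054]), 'moment': array([ 0.01232308, -0.02074071,  0.0406218 ]), 'grasp_force': 0.0, 'finger_gap': 0.9991075223018364}
```

View pics/scene0.png

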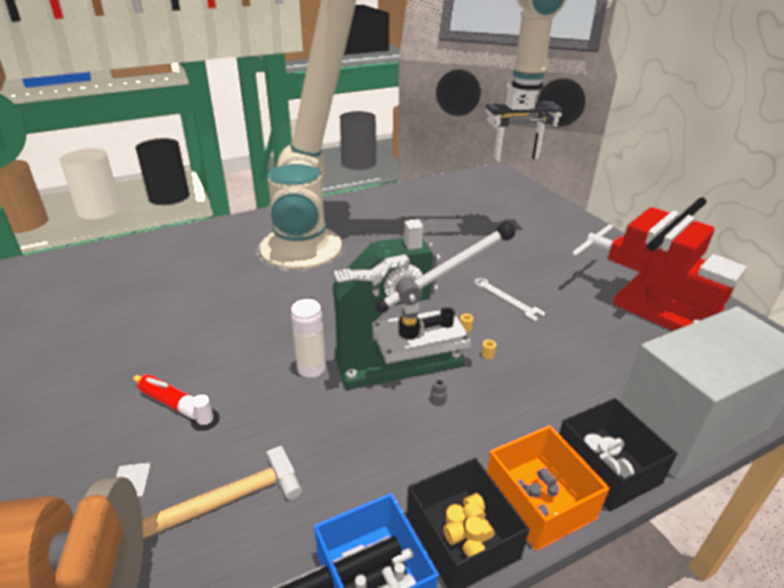

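View pics/top0.png

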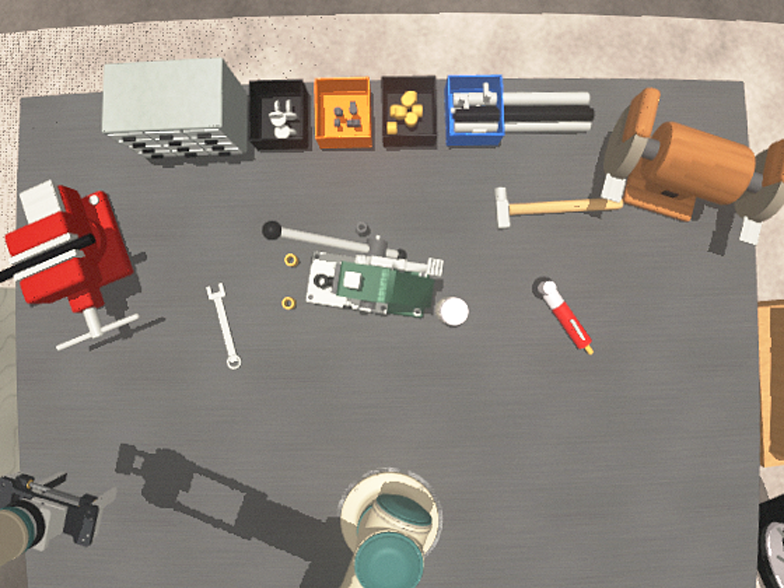

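The scene view shows the press at about (400,310), the knob at (507,230) and the ribbed pawl pad near (345,275). In the top view the knob is at (271,230), the pad at about (435,267) and the spray can at (454,311). I'll zoom in on the pad and lever.

Run:
```python
import pickle,cv2,numpy as np
d=pickle.load(open("d0.pkl","rb"))
a=d["scene"]["frame"][150:280,220:380,::-1];b=d["top"]["frame"][145:245,180:340,::-1]
a=cv2.resize(a,None,fx=4.9,fy=4.6,interpolation=cv2.INTER_CUBIC) 
cv2.imwrite("pics/c1.png",a)
cv2.imwrite("pics/c2.png",cv2.resize(b,None,fx=5,fy=5,interpolation=cv2.INTER_CUBIC))
```

```text
(no output)
```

View pics/c1.png

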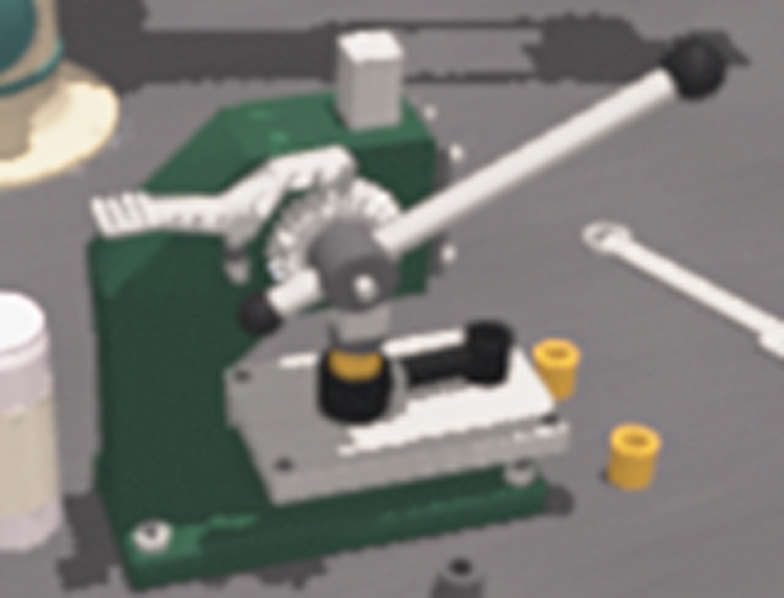

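View pics/c2.png

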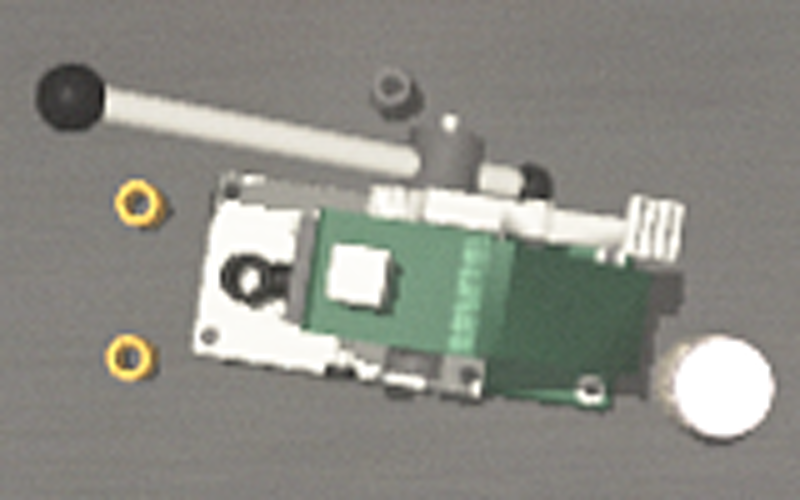

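The crops show the pad's top face centred near (122,213) in the scene crop and (656,228) in the top crop. The knob is at (694,67) and (71,97), the ram top at (371,43) and (357,274).

```bash
cat > m.py <<'E'
from h import *
import pickle
d=pickle.load(open("d0.pkl","rb"));S,T=d["scene"],d["top"]
s=lambda x,y:(220+x/4.9-.4,150+y/4.6-.4)
t=lambda x,y:(180+x/5-.4,145+y/5-.4)
for n,a,b in[("pad",(122,213),(656,228)),("knob",(694,67),(71,97)),("ramtop",(371,43),(357,274)),("tail",(260,312),(535,183))]:
    print(n,tri(S,s(*a),T,t(*b)))
print("pad@.255",onz(S,s(122,213),.255),onz(T,t(656,228),.255))
print("can",onz(T,t(724,388),.15),"spA",onz(T,t(139,204),.03),"spB",onz(T,t(130,358),.03),"sock",onz(T,t(392,92),.045))
pl=[onz(T,t(x,y),.07) for x,y in((231,190),(209,336),(470,377))];print("bolts(z~.07?)",pl)
ram=tri(S,s(371,43),T,t(357,274))[0];k=tri(S,s(694,67),T,t(71,97))[0]
# yaw: press origin O=ram xy; knob = O+R(27-190cos(a),60)
v=(k-ram)[:2];h=np.linalg.norm(v);f=np.sqrt(h*h-.06**2)
yaw=np.arctan2(v[1],v[0])-np.arctan2(.06,-f);e=np.arctan2(k[2]-.215,f+.027)
print("yaw",yaw,"elev",e,"lever",.65-e,"len",np.hypot(k[2]-.215,f+.027))
R=lambda x,y:ram[:2]+[x*np.cos(yaw)-y*np.sin(yaw),x*np.sin(yaw)+y*np.cos(yaw)]
print("axis",R(.027,.06))
for A in(.65-e,.45,.6,.8,1.0,1.08):
    el=.65-A;q=R(.027-.165*np.cos(el),.06);print(round(A,2),"push",q,.215+.165*np.sin(el))
E
python3 m.py
```

```text
pad (array([ 0.53621621, -0.09103823,  0.25456529]), np.float64(0.001260860637686725))
knob (array([0.5986653 , 0.1775078 , 0.30426457]), np.float64(0.0015060128351533464))
ramtop (array([0.515238  , 0.04838724, 0.30684753]), np.float64(0.001573522211115222))
tail (array([ 0.56425794, -0.03430742,  0.19491437]), np.float64(0.0023946555438609093))
pad@.255 [ 0.53713061 -0.09071569  0.255     ] [ 0.53594628 -0.09158468  0.255     ]
can [ 0.45626934 -0.13451267  0.15      ] spA [0.57019551 0.1986143  0.03      ] spB [0.47820227 0.20535702 0.03      ] sock [0.63206453 0.04498883 0.045     ]
bolts(z~.07?) [array([0.57399822, 0.13753177, 0.07      ]), array([0.4901029 , 0.15156331, 0.07      ]), array([0.46358071, 0.00185773, 0.07      ])]
yaw -1.7434809152111044 elev 0.4870846699364535 lever 0.16291533006354653 len 0.19071523125354253
axis [0.56970628 0.01147915]
0.16 push [0.59476058 0.1551212 ] 0.2922285140573646
0.45 push [0.5974927  0.17078502] 0.2477804395811851
0.6 push [0.59802241 0.17382197] 0.22324656292966194
0.8 push [0.59773948 0.1721999 ] 0.1903427081418561
1.0 push [0.59633896 0.16417039] 0.1584218617698505
1.08 push [0.59547688 0.15922786] 0.1462163175991802
```

Call:
jog_arm([
  {"z":-0.3,"wz":0.039},
  {"z":-0.3,"wz":0.039},
  {"z":-0.3,"wz":0.039},
  {"z":-0.3,"wz":0.039},
  {"z":-0.3,"wz":0.039},
  {"z":-0.3,"wz":0.039},
  {"z":-0.3,"wz":0.039},
  {"z":-0.3,"wz":0.039},
  {"z":-0.3,"wz":0.039},
  {"z":-0.3,"wz":0.039},
], hand=0)

```text
invalid input at $.steps[0]: expected keys x, y, z, wx, wy, wz
```

Call:
jog_arm([
  {"wz":0.039},
  {"wz":0.039},
  {"wz":0.004},
  {},
])

```text
invalid input at $.steps[0]: expected keys x, y, z, wx, wy, wz
```

Call:
jog_arm([
  {"x":0,"y":0,"z":-0.3,"wx":0,"wy":0,"wz":0.039},
  {"x":0,"y":0,"z":-0.3,"wx":0,"wy":0,"wz":0.039},
  {"x":0,"y":0,"z":-0.3,"wx":0,"wy":0,"wz":0.039},
  {"x":0,"y":0,"z":-0.3,"wx":0,"wy":0,"wz":0.039},
  {"x":0,"y":0,"z":-0.3,"wx":0,"wy":0,"wz":0.039},
  {"x":0,"y":0,"z":-0.3,"wx":0,"wy":0,"wz":0.039},
  {"x":0,"y":0,"z":-0.3,"wx":0,"wy":0,"wz":0.039},
  {"x":0,"y":0,"z":-0.3,"wx":0,"wy":0,"wz":0.039},
  {"x":0,"y":0,"z":-0.3,"wx":0,"wy":0,"wz":0.039},
  {"x":0,"y":0,"z":-0.3,"wx":0,"wy":0,"wz":0.039},
], hand=0)

```text
time: 0.93
tcp_pos: [0.1499, 0.555, 0.5549]
eef_rot: [-3.141, 0.001, 1.647]
wrist_force: [-0.3, -0.4, -0.6]
finger_gap: 0.327
grasp_force: 0.0
```

Call:
jog_arm([
  {"x":0,"y":0,"z":0,"wx":0,"wy":0,"wz":0.039},
  {"x":0,"y":0,"z":0,"wx":0,"wy":0,"wz":0.039},
  {"x":0,"y":0,"z":0,"wx":0,"wy":0,"wz":0.004},
  {"x":0,"y":0,"z":0,"wx":0,"wy":0,"wz":0},
])

```text
time: 1.27
tcp_pos: [0.1499, 0.5551, 0.5542]
eef_rot: [-3.141, 0.001, 1.397]
wrist_force: [0.2, -0.4, 0.1]
finger_gap: 0.044
grasp_force: 0.0
```

Call:
jog_arm([
  {"x":-0.57,"y":0.492,"z":0,"wx":0,"wy":0,"wz":0},
  {"x":-0.57,"y":0.492,"z":0,"wx":0,"wy":0,"wz":0},
  {"x":-0.57,"y":0.492,"z":0,"wx":0,"wy":0,"wz":0},
  {"x":-0.57,"y":0.492,"z":0,"wx":0,"wy":0,"wz":0},
  {"x":-0.57,"y":0.492,"z":0,"wx":0,"wy":0,"wz":0},
  {"x":-0.57,"y":0.492,"z":0,"wx":0,"wy":0,"wz":0},
  {"x":-0.57,"y":0.492,"z":0,"wx":0,"wy":0,"wz":0},
  {"x":-0.57,"y":0.492,"z":0,"wx":0,"wy":0,"wz":0},
  {"x":-0.57,"y":0.492,"z":0,"wx":0,"wy":0,"wz":0},
  {"x":-0.57,"y":0.492,"z":0,"wx":0,"wy":0,"wz":0},
])

```text
time: 2.1
tcp_pos: [0.3425, 0.2297, 0.5545]
eef_rot: [-3.141, -0.0, 1.398]
wrist_force: [0.6, 0.7, 0.3]
finger_gap: 0.004
grasp_force: 0.0
```

Call:
jog_arm([
  {"x":-0.57,"y":0.492,"z":0,"wx":0,"wy":0,"wz":0},
  {"x":-0.57,"y":0.492,"z":0,"wx":0,"wy":0,"wz":0},
  {"x":-0.57,"y":0.492,"z":0,"wx":0,"wy":0,"wz":0},
  {"x":-0.57,"y":0.492,"z":0,"wx":0,"wy":0,"wz":0},
  {"x":-0.57,"y":0.492,"z":0,"wx":0,"wy":0,"wz":0},
  {"x":-0.57,"y":0.492,"z":0,"wx":0,"wy":0,"wz":0},
  {"x":-0.57,"y":0.492,"z":0,"wx":0,"wy":0,"wz":0},
  {"x":-0.57,"y":0.492,"z":0,"wx":0,"wy":0,"wz":0},
  {"x":-0.57,"y":0.492,"z":0,"wx":0,"wy":0,"wz":0},
  {"x":-0.57,"y":0.492,"z":0,"wx":0,"wy":0,"wz":0},
])

```text
time: 2.93
tcp_pos: [0.5352, -0.094, 0.5542]
eef_rot: [-3.141, -0.0, 1.397]
wrist_force: [-0.0, 0.9, 0.4]
finger_gap: 0.007
grasp_force: 0.0
```

Call:
jog_arm([
  {"x":0,"y":0,"z":0.3,"wx":0,"wy":0,"wz":0},
  {"x":0,"y":0,"z":0.4,"wx":0,"wy":0,"wz":0},
  {"x":0,"y":0,"z":0.4,"wx":0,"wy":0,"wz":0},
  {"x":0,"y":0,"z":0.3,"wx":0,"wy":0,"wz":0},
  {"x":0,"y":0,"z":0.3,"wx":0,"wy":0,"wz":0},
  {"x":0,"y":0,"z":0.1,"wx":0,"wy":0,"wz":0},
  {"x":0,"y":0,"z":0.06,"wx":0,"wy":0,"wz":0},
  {"x":0,"y":0,"z":0.06,"wx":0,"wy":0,"wz":0},
  {"x":0,"y":0,"z":0.06,"wx":0,"wy":0,"wz":0},
  {"x":0,"y":0,"z":0,"wx":0,"wy":0,"wz":0},
])

```text
time: 3.77
tcp_pos: [0.5349, -0.0922, 0.4561]
eef_rot: [3.14, 0.0, 1.395]
wrist_force: [0.2, 0.7, 1.0]
finger_gap: 0.008
grasp_force: 0.5
```

Call:
jog_arm([
  {"x":0,"y":0,"z":0.06,"wx":0,"wy":0,"wz":0},
  {"x":0,"y":0,"z":0.06,"wx":0,"wy":0,"wz":0},
  {"x":0,"y":0,"z":0.06,"wx":0,"wy":0,"wz":0},
  {"x":0,"y":0,"z":0.04,"wx":0,"wy":0,"wz":0},
  {"x":0,"y":0,"z":0.04,"wx":0,"wy":0,"wz":0},
  {"x":0,"y":0,"z":0,"wx":0,"wy":0,"wz":0},
])

```text
time: 4.27
tcp_pos: [0.5346, -0.092, 0.4421]
eef_rot: [-3.141, -0.001, 1.395]
wrist_force: [-0.8, -0.2, 0.6]
finger_gap: 0.006
grasp_force: 0.2
```

Call:
jog_arm([
  {"x":0,"y":0,"z":0.04,"wx":0,"wy":0,"wz":0},
  {"x":0,"y":0,"z":0.04,"wx":0,"wy":0,"wz":0},
  {"x":0,"y":0,"z":0.02,"wx":0,"wy":0,"wz":0},
  {"x":0,"y":0,"z":0,"wx":0,"wy":0,"wz":0},
  {"x":0,"y":0,"z":0,"wx":0,"wy":0,"wz":0},
  {"x":0,"y":0,"z":0,"wx":0,"wy":0,"wz":0},
])

```text
time: 4.77
tcp_pos: [0.5342, -0.0918, 0.4409]
eef_rot: [3.138, -0.0, 1.395]
wrist_force: [-3.3, 1.0, 15.1]
finger_gap: 0.002
grasp_force: 6.7
```

Call:
jog_arm([
  {"x":0,"y":0,"z":-0.1,"wx":0,"wy":0,"wz":0},
  {"x":0,"y":0,"z":-0.3,"wx":0,"wy":0,"wz":0},
  {"x":0,"y":0,"z":-0.5,"wx":0,"wy":0,"wz":0},
  {"x":0,"y":0,"z":-0.6,"wx":0,"wy":0,"wz":0},
  {"x":0,"y":0,"z":-0.6,"wx":0,"wy":0,"wz":0},
  {"x":0,"y":0,"z":-0.3,"wx":0,"wy":0,"wz":0},
  {"x":0,"y":0,"z":0,"wx":0,"wy":0,"wz":0},
])

```text
time: 5.35
tcp_pos: [0.5349, -0.0922, 0.5615]
eef_rot: [3.134, 0.001, 1.395]
wrist_force: [0.2, 0.8, -0.2]
finger_gap: 0.006
grasp_force: 0.0
```

Run:
```python
from h import *
c=capture("scene");b=c["frame"][150:280,220:380,::-1]
cv2.imwrite("pics/c3.png",cv2.resize(b,None,fx=4.9,fy=4.6,interpolation=cv2.INTER_CUBIC))
print(arm.read_state()["tcp_pos"])
```

```text
[ 0.53478405 -0.09219787  0.55898564]
```

View pics/c3.png

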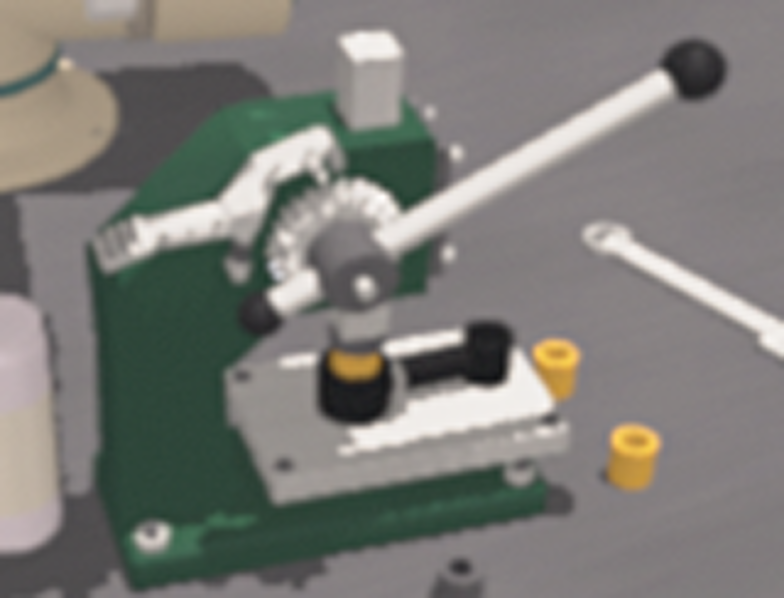

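The pawl has flipped: the pad has dropped to (118,240) and the nose stands clear of the wheel near (325,160). The lever is unmoved, so next I go over the bar.

Call:
jog_arm([
  {"x":0.6,"y":0.04,"z":0,"wx":0,"wy":0,"wz":0},
  {"x":0.6,"y":0.04,"z":0,"wx":0,"wy":0,"wz":0},
  {"x":0.61,"y":0.04,"z":0,"wx":0,"wy":0,"wz":0},
  {"x":0.61,"y":0.04,"z":0,"wx":0,"wy":0,"wz":0},
  {"x":0.61,"y":0.04,"z":0,"wx":0,"wy":0,"wz":0},
  {"x":0.61,"y":0.04,"z":0,"wx":0,"wy":0,"wz":0},
  {"x":0.61,"y":0.04,"z":0,"wx":0,"wy":0,"wz":0},
  {"x":0.61,"y":0.04,"z":0,"wx":0,"wy":0,"wz":0},
  {"x":0,"y":0,"z":0,"wx":0,"wy":0,"wz":0},
])

```text
time: 6.15
tcp_pos: [0.5938, 0.1489, 0.5543]
eef_rot: [-3.137, -0.002, 1.4]
wrist_force: [-0.4, -0.5, 1.0]
finger_gap: 0.002
grasp_force: 0.0
```

Call:
jog_arm([
  {"x":0,"y":0,"z":0.2,"wx":0,"wy":0,"wz":0},
  {"x":0,"y":0,"z":0.3,"wx":0,"wy":0,"wz":0},
  {"x":0,"y":0,"z":0.3,"wx":0,"wy":0,"wz":0},
  {"x":0,"y":0,"z":0.2,"wx":0,"wy":0,"wz":0},
  {"x":0,"y":0,"z":0.1,"wx":0,"wy":0,"wz":0},
  {"x":0,"y":0,"z":0.1,"wx":0,"wy":0,"wz":0},
  {"x":0,"y":0,"z":0.1,"wx":0,"wy":0,"wz":0},
  {"x":0,"y":0,"z":0.1,"wx":0,"wy":0,"wz":0},
  {"x":0,"y":0,"z":0.1,"wx":0,"wy":0,"wz":0},
])

```text
time: 6.9
tcp_pos: [0.593, 0.1442, 0.4833]
eef_rot: [3.139, -0.001, 1.395]
wrist_force: [0.1, 1.0, 2.7]
finger_gap: 0.003
grasp_force: 1.1
```

Call:
jog_arm([
  {"x":0,"y":0,"z":0.12,"wx":0,"wy":0,"wz":0},
  {"x":0,"y":0,"z":0.12,"wx":0,"wy":0,"wz":0},
  {"x":0,"y":0,"z":0.12,"wx":0,"wy":0,"wz":0},
  {"x":0,"y":0,"z":0.12,"wx":0,"wy":0,"wz":0},
  {"x":0,"y":0,"z":0.12,"wx":0,"wy":0,"wz":0},
  {"x":0,"y":0,"z":0.12,"wx":0,"wy":0,"wz":0},
  {"x":0,"y":0,"z":0.12,"wx":0,"wy":0,"wz":0},
  {"x":0,"y":0,"z":0.12,"wx":0,"wy":0,"wz":0},
  {"x":0,"y":0,"z":0.12,"wx":0,"wy":0,"wz":0},
  {"x":0,"y":0,"z":0.12,"wx":0,"wy":0,"wz":0},
])

```text
time: 7.73
tcp_pos: [0.5928, 0.1446, 0.4231]
eef_rot: [3.141, -0.001, 1.395]
wrist_force: [-1.5, 2.7, 12.2]
finger_gap: 0.007
grasp_force: 6.0
```

Call:
jog_arm([
  {"x":0,"y":0,"z":0.12,"wx":0,"wy":0,"wz":0},
  {"x":0,"y":0,"z":0.12,"wx":0,"wy":0,"wz":0},
  {"x":0,"y":0,"z":0.12,"wx":0,"wy":0,"wz":0},
  {"x":0,"y":0,"z":0.1,"wx":0,"wy":0,"wz":0},
  {"x":0,"y":0,"z":0.1,"wx":0,"wy":0,"wz":0},
  {"x":0,"y":0,"z":0.1,"wx":0,"wy":0,"wz":0},
  {"x":0,"y":0,"z":0.1,"wx":0,"wy":0,"wz":0},
])

```text
time: 8.32
tcp_pos: [0.5925, 0.1435, 0.3866]
eef_rot: [3.139, 0.003, 1.395]
wrist_force: [-3.3, -2.5, 13.6]
finger_gap: -0.0
grasp_force: 6.4
```

Call:
jog_arm([
  {"x":0,"y":0,"z":0.08,"wx":0,"wy":0,"wz":0},
  {"x":0,"y":0,"z":0.08,"wx":0,"wy":0,"wz":0},
  {"x":0,"y":0,"z":0.08,"wx":0,"wy":0,"wz":0},
  {"x":0,"y":0,"z":0.08,"wx":0,"wy":0,"wz":0},
  {"x":0,"y":0,"z":0.06,"wx":0,"wy":0,"wz":0},
  {"x":0,"y":0,"z":0,"wx":0,"wy":0,"wz":0},
])

```text
time: 8.82
tcp_pos: [0.5933, 0.1431, 0.3674]
eef_rot: [3.137, 0.003, 1.395]
wrist_force: [-0.3, -2.4, 10.2]
finger_gap: 0.004
grasp_force: 4.4
```

Call:
jog_arm([
  {"x":0,"y":0,"z":0.04,"wx":0,"wy":0,"wz":0},
  {"x":0,"y":0,"z":0.04,"wx":0,"wy":0,"wz":0},
  {"x":0,"y":0,"z":0.04,"wx":0,"wy":0,"wz":0},
  {"x":0,"y":0,"z":0.03,"wx":0,"wy":0,"wz":0},
  {"x":0,"y":0,"z":0,"wx":0,"wy":0,"wz":0},
  {"x":0,"y":0,"z":0,"wx":0,"wy":0,"wz":0},
  {"x":0,"y":0,"z":0,"wx":0,"wy":0,"wz":0},
])

```text
time: 9.4
tcp_pos: [0.5935, 0.1433, 0.3622]
eef_rot: [3.135, 0.001, 1.395]
wrist_force: [-1.4, -2.0, 18.8]
finger_gap: 0.005
grasp_force: 7.9
```

Call:
jog_arm([
  {"x":0,"y":0,"z":0.03,"wx":0,"wy":0,"wz":0},
  {"x":0,"y":0,"z":0.03,"wx":0,"wy":0,"wz":0},
  {"x":0,"y":0,"z":0,"wx":0,"wy":0,"wz":0},
  {"x":0,"y":0,"z":0,"wx":0,"wy":0,"wz":0},
  {"x":0,"y":0,"z":0,"wx":0,"wy":0,"wz":0},
])

```text
time: 9.82
tcp_pos: [0.5939, 0.1438, 0.3603]
eef_rot: [3.132, -0.001, 1.395]
wrist_force: [-0.6, -1.2, 21.7]
finger_gap: 0.004
grasp_force: 9.5
```

Call:
jog_arm([
  {"x":0,"y":0,"z":0.04,"wx":0,"wy":0,"wz":0},
  {"x":0,"y":0,"z":0.04,"wx":0,"wy":0,"wz":0},
  {"x":0,"y":0,"z":0,"wx":0,"wy":0,"wz":0},
  {"x":0,"y":0,"z":0,"wx":0,"wy":0,"wz":0},
  {"x":0,"y":0,"z":0,"wx":0,"wy":0,"wz":0},
])

```text
time: 10.23
tcp_pos: [0.5951, 0.1446, 0.3581]
eef_rot: [3.127, -0.005, 1.395]
wrist_force: [-0.4, 1.8, 25.9]
finger_gap: 0.003
grasp_force: 11.2
```

Call:
jog_arm([
  {"x":0,"y":0,"z":-0.1,"wx":0,"wy":0,"wz":0},
  {"x":0,"y":0,"z":-0.2,"wx":0,"wy":0,"wz":0},
  {"x":0,"y":0,"z":-0.5,"wx":0,"wy":0,"wz":0},
  {"x":0,"y":0,"z":-0.7,"wx":0,"wy":0,"wz":0},
  {"x":0,"y":0,"z":-0.7,"wx":0,"wy":0,"wz":0},
  {"x":0,"y":0,"z":-0.7,"wx":0,"wy":0,"wz":0},
  {"x":0,"y":0,"z":-0.7,"wx":0,"wy":0,"wz":0},
  {"x":0,"y":0,"z":-0.4,"wx":0,"wy":0,"wz":0},
  {"x":0,"y":0,"z":0,"wx":0,"wy":0,"wz":0},
  {"x":0,"y":0,"z":0,"wx":0,"wy":0,"wz":0},
])

```text
time: 11.07
tcp_pos: [0.5928, 0.144, 0.5509]
eef_rot: [-3.141, 0.001, 1.395]
wrist_force: [0.3, -0.1, -0.1]
finger_gap: 0.009
grasp_force: 0.0
```

Run:
```python
from h import *
c=capture("scene");b=c["frame"][150:280,220:380,::-1]
cv2.imwrite("pics/c4.png",cv2.resize(b,None,fx=4.9,fy=4.6,interpolation=cv2.INTER_CUBIC))
ax=np.array([.5697,.0115]);u=np.array([.172,.985])
for A in(.95,1.0,1.08):
    el=.65-A;p=proj(c,[*(ax+.19*np.cos(el)*u),.215+.19*np.sin(el)]);print(A,(p[0]+.4-220)*4.9,(p[1]+.4-150)*4.6)
s=arm.read_state();print(s["tcp_pos"],s["wrist_force"])
```

```text
0.95 678.1028029475665 296.5840219242381
1.0 670.5949056606404 310.5862588166037
1.08 657.1905612767681 332.5058236195746
[0.59277995 0.14401447 0.54935455] [ 0.45409399  0.32613069 -1.4190423 ]
```

View pics/c4.png

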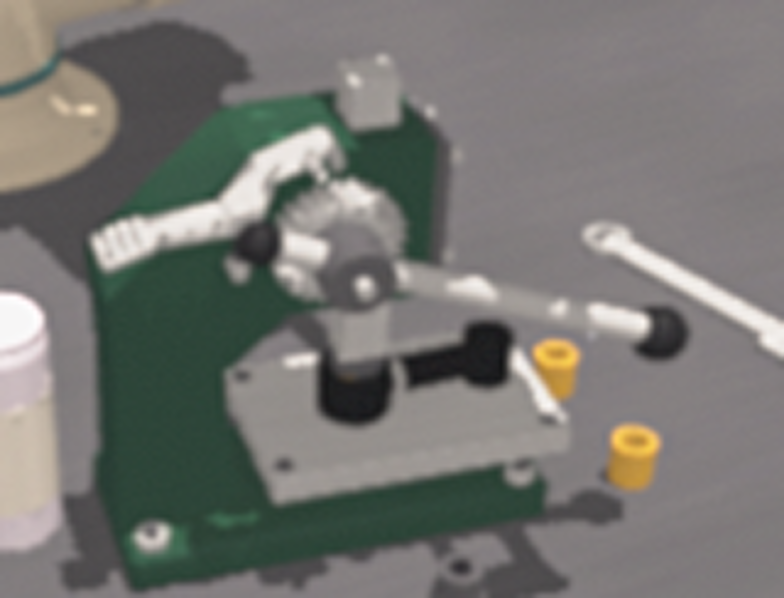

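The knob sits at (659,332), which matches a lever angle of about 1.08. The ram foot is on the eye with no brass showing, the pawl is still clear and the hand is well above the press, so I'm handing in.

```bash
python3 -c "
from bench import arm
print(arm.finish_job())"
```

```text
the job is handed in; nothing more can be done
None
```

I flipped the pawl clear, pushed the lever down to its stop (about 1.08 rad) so the bushing looks flush in the eye, and handed the job in at about 11 s with the hand clear; no verdict was returned.

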